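# Start up the soldering bench

### The arm

A 7-joint arm with a two-finger parallel gripper is mounted at the origin on the work surface. World frame = base frame: x ahead of the robot, y to its left, z up, the work surface at z = 0. Lengths are in m, angles in rad, forces in N, time in s.
With the tool pointing down it reaches from about 0.4 to 0.85 m from the base axis. Payload 4.5 kg.
Tool frame: the origin (TCP) lies between the finger pads; the fingertips stand r.tip_reach ahead of it and the grasp point (between the pads) lies 3 mm ahead of it (r.tip_reach is the distance from the TCP to the fingertips, in m); z points along the fingers, y is the line along which they close (so a half turn about z gives the same grasp; the last joint's range is limited). The gripper opens to 88 mm and grips with 3 to 60 N. Pads are 18 mm wide; open, the fingers measure 123 mm over their backs; the gripper's body (75 mm by 187 mm) begins 45 mm behind the grasp point.
Start: joints at [-1.205, 0.689, -0.195, 1.565, 0.157, 0.902, -0.215], TCP at [0.204, 0.591, 0.261] pointing down, gripper open.
Joint ranges: [-3.01, 3.01], [-0.46, 2.08], [-1.47, 1.51], [0.13, 2.56], [-1, 4.14], [0.04, 2.09], [-2.66, 2.66]. Speed limits (rad/s): [2.57, 2.57, 3.14, 3.14, 3.14, 3.14, 3.14].

### API

Orientations are given as a unit quaternion [x, y, z, w].
In Python, from plant import r gives the robot as it stands.
- The arm moves only by the tool step_arm, never from a script. Its argument "motion" is a list of rows, each an object with "dp": the shift along the tool's x, y, z in mm, a list of three; "twist": the turn, a rotation vector about the tool's x, y, z in rad, a list of three; "hand": the opening, from -1 (shut) to 1 (fully open). In form: [{"dp": [dx, dy, dz], "twist": [rx, ry, rz], "hand": hand}, ...]. A call has 1 to 5 rows; each row is the pose to reach, as a shift and turn from the pose commanded when the call began, along the tool's axes at that moment; what a row does not reach only later rows make up. A row lasts 1/8 s, in which the tool goes at most 62.5 mm and 10.7 degrees, less where a joint would pass 70% of its speed; a pose out of reach is approached as far as the arm can. A call with a gripper value outside its range is refused whole. The fingers move at their own pace and stop on an object; "force" is the grip in N (left out, the last holds). Time passes only in rows, so rows that repeat a pose let the fingers close. It gives the time, the measured TCP pose, the force, the opening and the grip force at its end, in the units of the state.
- r.get_state(): the state, without advancing time (a new reading comes with each control period).
- r.snapshot(name): name is "side" or "top" or "wrist"; returns a dict with "pixels" (400x640x3 uint8, red, green, blue), "depth" (400x640 float32, m along the optical axis (not along the pixel's ray), 0 where there is no reading), "fx", "fy", "cx", "cy" (pixels), "xyz" and "orientation" of the camera in the world; the wrist camera has in their place "mount" (4x4, takes a point from camera to tool coordinates, whose origin is the TCP and whose axes are the flange's). Camera axes: x right, y down, z forward; pixel columns grow to the right and rows downward; lengths in m; the calibration is good to about 2 mm. A picture is of the moment at which its call begins: read the wrist's pose just before it.
- r.finish_job(): hands the job in; it is judged then, once.
Trained networks look in the newest picture that a camera, given by its name, has taken for a name from the list of things; names that differ only in an ending like _2 or _b are one class to them, and where a whole thing is asked for, a point or a joint stands for the part that bears it (a point fixed in the world has none). Each returns a list of dicts, best first, with "score" (0 to 1); they miss things now and then, are a little off and sometimes report something else, mostly with a low value. They report only what shows in the picture. A call takes as long as a camera call. They do not tell look-alikes from the thing itself.
- r.search_frame(camera, thing): "at" ([x, y, z] in m, in the coordinates of the camera as it stood for that picture, good to about 4 mm: the middle of the surface that is visible of it).
The state is a dict: "clock": time; "q": joint angles; "qd": joint speeds; "joint_torque": joint torques, N m; "tool_pos": TCP position; "eef_rot": TCP orientation; "contact_force": force on the tool from outside, world axes, zero at the start; "moment": the same for the moment, N m; "opening": opening from 0.0 (shut) to 1.0 (fully open); "finger_force": force on a finger pad.
Only numpy, scipy, OpenCV 4.12 (cv2) and the standard library are available. Lean on these libraries where they do the work, as an engineer would, in place of code of your own. Each camera call takes 0.05 s, during which the arm holds its last target. There are 200 camera calls.

### The job

Get the soldering bench ready for work: first press the fume extractor's power rocker over to on, so that air is being drawn before the iron heats, then press the soldering station's power rocker over to on, and then press and release the middle one of the station's three preset keys. Press neither of the other two keys, and do not pick up, shove or knock over anything on the bench.

Things in the scene. Friction and masses are not known exactly. Their poses are not given: they have to be found in the camera images.
- extractor: Fume extractor: upright grey case, 110 mm deep (x), 210 wide (y), 240 high, round wire intake grille in its front (-x) face; loose, about 3 kg. Its black power rocker lies left-right on the flat top, its middle 5 mm behind (+x) and 40 mm right (-y) of the top's centre. Origin: centre of the underside; z up.
- extractor_rocker (a joint): Extractor's power rocker: 0 off (its right, -y, half stands up), 0.32 rad on (that half down). 30 x 20 mm, shallow V-shaped face, snaps between two positions: one half level 3.5 mm above the panel, the other sloping up to an outer edge 8 mm above it. Takes 4 to 5 N at that edge, gives way past the middle and snaps over; the edge goes down 5 mm. Frame round it 40 x 28 mm, 1.5 mm high.
- extractor_rocker_edge (a point): Middle of the outer edge of the half that stands up when off: press here, straight down. Rides on the rocker, 15 mm from its pivot line; 248 mm above the bench when off, flat panel for 45 mm beyond it. While off: x points along the rocker from the pivot to this edge (the extractor's -y), z up.
- station: Soldering station: grey case 190 mm deep (x), 170 wide (y), loose, about 2 kg. Black control panel rises at 15 degrees from the 45 mm high front (-x) edge for 145 mm to a flat rear top 83 mm high. Green display on the left; right of it a black power rocker lying front-back; three white preset keys in a row below the display. Origin: centre of the underside; x to the back, y left, z up.
- station_rocker (a joint): Station's power rocker: 0 off (its far, upper half stands up), 0.32 rad on (that half down). 30 x 20 mm, shallow V-shaped face, snaps between two positions: one half level 3.5 mm above the panel, the other sloping up to an outer edge 8 mm above it. Takes 4 to 5 N at that edge, gives way past the middle and snaps over; the edge goes down 5 mm. Frame round it 40 x 28 mm, 1.5 mm high.
- station_rocker_edge (a point): Middle of the outer edge of the half that stands up when off: press here, square to the panel. Rides on the rocker, 15 mm from its pivot line, which is 88 mm up the slope and 55 mm right (-y) of the centre line; free panel for 40 mm beyond it. While off: z is the panel's outward normal, x points up the slope, from pivot to this edge.
- preset_mid_top (a point): Centre of the top of the middle preset key: white, 17 mm wide (y), 13 mm along the slope, 7 mm above the panel, 34 mm up the slope from the front edge, 20 mm left (+y) of the centre line. Keys are 36 mm apart, centre to centre. z: the panel's outward normal, x up the slope.
- preset_mid (a joint): Travel of the middle preset key: 0 = up, 0.004 m = fully pressed, along the panel's normal; it counts as pressed beyond 0.003. Spring return, 1.1 N to start, 3.3 N fully down.
- preset_left (a joint): Travel of the left (+y) preset key, same build; not to be pressed (counts as pressed beyond 0.002).
- preset_right (a joint): Travel of the right (-y) preset key, same build; not to be pressed (counts as pressed beyond 0.002).
- solder_reel: Bystander: metal spool of solder standing on its flange, 54 mm across, 46 mm high, 250 g. Origin: centre of the underside.
- tip_cleaner: Bystander: round black pot with a brass tip-cleaning pad, 66 mm across, 47 mm high. Origin: centre of the underside.
- iron_stand: Bystander: steel stand, base 110 x 66 mm, holding a soldering iron that slopes up towards -x to a height of 160 mm. Origin: centre of the underside.
- tape_roll: Bystander: roll of tape lying flat in front of the station, 84 mm across, 19 mm high. Origin: centre of the underside.
There are look-alikes about, which are no part of the job. What is shaped like the extractor but orange or pink is not meant.

How it is judged:
On the way, in this order (a step that is already met when the one before it is completed fails the run):
1. The fume extractor's rocker is on (value of joint extractor_rocker above 0.27 rad), for 0.1 s.
2. The soldering station's rocker is on (value of joint station_rocker above 0.27 rad), for 0.1 s.
3. The middle preset key is pressed (value of joint preset_mid above 0.003 m), for 0.05 s.
At the end, for the whole second after the job is handed in: Both rockers are on (over 0.27 of 0.32 rad), all three preset keys are up again (within 1 mm), station and extractor are within 20 mm of where they stood, and reel, tip cleaner, iron stand and tape roll are upright within 25 mm of where they stood (value of joint each of extractor_rocker, station_rocker above 0.27 rad and value of joint each of preset_left, preset_mid, preset_right below 0.001 m and distance of each of station, extractor from where it was at the start of the episode below 0.02 m and distance of each of solder_reel, tip_cleaner, iron_stand, tape_roll from where it was at the start of the episode below 0.025 m and angle between each of solder_reel, tip_cleaner, iron_stand, tape_roll's own z axis and vertical below 0.2 rad); the robot touches nothing.
It fails at once if The station's rocker goes over while the extractor is off (value of joint station_rocker above 0.16 rad and value of joint extractor_rocker below 0.16 rad).
It fails at once if The middle preset key is pressed while the station is off (value of joint preset_mid above 0.003 m and value of joint station_rocker below 0.16 rad).
It fails at once if The left or right preset key is pressed (value of joint any of preset_left, preset_right above 0.002 m).
It fails at once if The station or the extractor is moved over 20 mm from where it stood (or is lifted or tipped) (not (distance of station from where it was at the start of the episode below 0.02 m) or not (distance of extractor from where it was at the start of the episode below 0.02 m) or angle between any of station, extractor's own z axis and vertical above 0.15 rad).
It fails at once if A bystander is moved over 25 mm from where it stood (or is lifted or tipped) (not (distance of solder_reel from where it was at the start of the episode below 0.025 m) or not (distance of tip_cleaner from where it was at the start of the episode below 0.025 m) or not (distance of iron_stand from where it was at the start of the episode below 0.025 m) or not (distance of tape_roll from where it was at the start of the episode below 0.025 m) or not (angle between solder_reel's own z axis and vertical below 0.2 rad) or not (angle between tip_cleaner's own z axis and vertical below 0.2 rad) or not (angle between iron_stand's own z axis and vertical below 0.2 rad) or not (angle between tape_roll's own z axis and vertical below 0.2 rad)).
It also fails if it takes over 56 s, if anything falls off the work surface, if the arm or the gripper's body presses on something with over 40 N, if the wrist force passes 120 N, or if a joint passes its speed limit or range.

## Working session

There is one attempt and no reset: what is moved stays moved. The work goes in short steps, Python scripts to look and compute and a tool call to move; the robot and the scene stay as the last step left them, time stands still between calls to the robot, and variables do not carry over. Pictures are saved under pics/ and viewed, at most 10 in all, crops included, and the job is handed in when it is done.

Besides the shell and the picture viewer there is one more tool, called after ">>>" in YAML: its name, and indented under it one key for each argument. step_arm: Moves the arm, as the interface text tells. Its arguments: {"type":"object","properties":{"motion":{"type":"array"},"force":{"type":"number"}},"required":["motion"]}

```bash
mkdir -p pics
cat > h.py <<'E'
from plant import r
import numpy as np, cv2
from scipy.spatial.transform import Rotation as R
def snap(n,save=None):
    st=r.get_state(); s=r.snapshot(n)
    if 'mount' in s:
        T=np.eye(4);T[:3,:3]=R.from_quat(st['eef_rot']).as_matrix();T[:3,3]=st['tool_pos'];s['T']=T@s['mount']
    else:
        T=np.eye(4);o=np.array(s['orientation']);T[:3,:3]=R.from_quat(o).as_matrix() if o.size==4 else o;T[:3,3]=s['xyz'];s['T']=T
    if save: cv2.imwrite(save,s['pixels'][:,:,::-1])
    return s
def w(s,p): return (s['T']@np.append(p,1))[:3]
def px(s,p): return (round(s['fx']*p[0]/p[2]+s['cx']),round(s['fy']*p[1]/p[2]+s['cy']))
def proj(s,P): return px(s,(np.linalg.inv(s['T'])@np.append(P,1))[:3])
def cloud(s):
    v,u=np.mgrid[0:400,0:640];d=s['depth'];c=np.stack([(u-s['cx'])/s['fx']*d,(v-s['cy'])/s['fy']*d,d],-1)
    return c@s['T'][:3,:3].T+s['T'][:3,3]
E
python3 - <<'E'
from h import *
st=r.get_state();print(st,r.tip_reach)
for c in ['top','side']:
    s=snap(c,f'pics/{c}1.png');print(c,s['T'].round(3).tolist())
    for t in ['extractor','extractor_rocker','extractor_rocker_edge','station','station_rocker','station_rocker_edge','preset_mid_top','solder_reel','tip_cleaner','iron_stand','tape_roll']:
        for f in r.search_frame(c,t)[:3]: print(t,round(f['score'],2),w(s,f['at']).round(3),px(s,f['at']))
E
```

```text
{'clock': 0.0, 'q': array([-1.20518358,  0.69000461, -0.19448226,  1.56635337,  0.15728851,
        0.90254042, -0.21510995]), 'qd': array([-7.70782542e-04, -3.45166718e-04, -1.27216911e-05,  5.69954562e-04,
       -1.49540199e-03, -4.26072642e-04, -9.44515416e-04]), 'joint_torque': array([ 8.88958566e-04, -5.27573669e+01, -1.26713030e+00, -1.53426307e+01,
       -5.27948211e-02,  6.65924745e-03,  1.85164222e-04]), 'tool_pos': array([0.20345939, 0.59030742, 0.25989386]), 'eef_rot': array([ 1.65124556e-01,  9.86272256e-01, -9.54955529e-04, -8.15277148e-05]), 'contact_force': array([-0.24798847,  0.57621245, -0.32005974]), 'moment': array([-0.01268946,  0.03756944,  0.01663133]), 'finger_force': 0.0, 'opening': 1.0033887386983518} 0.022
top [[-0.007, -0.999, 0.039, 0.505], [-1.0, 0.006, -0.012, -0.06], [0.012, -0.039, -0.999, 1.355], [0.0, 0.0, 0.0, 1.0]]
extractor 0.81 [ 0.533 -0.243  0.242] (390, 197)
extractor 0.73 [ 0.313 -0.228  0.241] (385, 286)
extractor 0.65 [ 0.737 -0.399  0.241] (451, 116)
extractor_rocker 0.69 [ 0.343 -0.236  0.243] (388, 274)
extractor_rocker 0.56 [ 0.775 -
[... 597 characters left out ...]
9], [0.0, 0.0, 0.0, 1.0]]
extractor 0.79 [ 0.305 -0.241  0.241] (334, 304)
extractor 0.57 [ 0.517 -0.25   0.242] (375, 235)
extractor 0.56 [ 0.726 -0.418  0.243] (464, 198)
extractor_rocker 0.57 [ 0.532 -0.29   0.243] (391, 237)
extractor_rocker_edge 0.61 [ 0.348 -0.233  0.242] (339, 288)
extractor_rocker_edge 0.5 [ 0.53  -0.289  0.249] (390, 237)
extractor_rocker_edge 0.45 [ 0.768 -0.459  0.243] (483, 193)
station 0.72 [0.566 0.215 0.073] (248, 164)
preset_mid_top 0.27 [0.45  0.012 0.047] (284, 226)
solder_reel 0.48 [0.449 0.013 0.046] (284, 226)
tip_cleaner 0.71 [ 0.603 -0.014  0.04 ] (315, 191)
iron_stand 0.62 [ 0.767 -0.012  0.016] (338, 153)
tape_roll 0.58 [0.402 0.254 0.02 ] (214, 205)
```

View pics/top1.png

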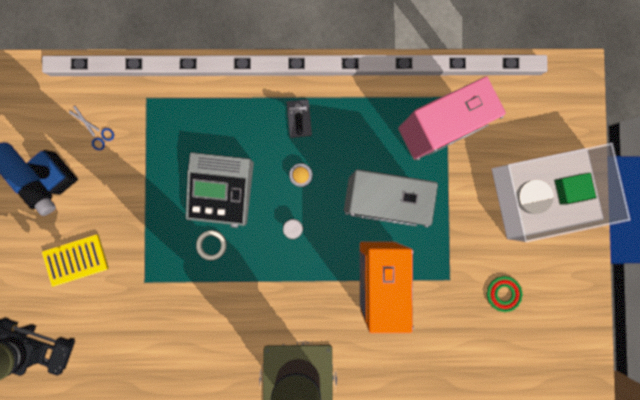

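View pics/side1.png

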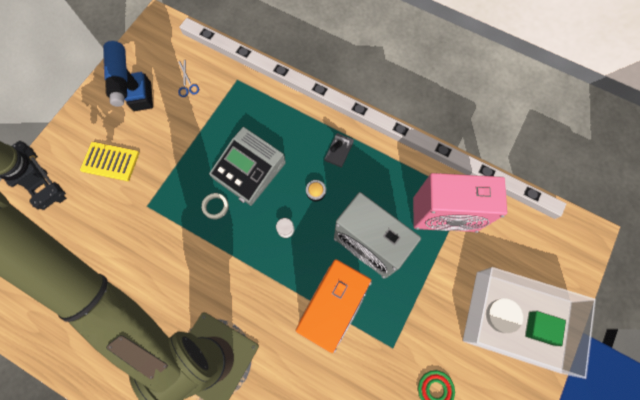

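Grey extractor top at (390,197) with its black rocker at (410,198), so not the orange or pink one; station at (219,188) with its rocker at (236,194) and keys at about (197/208/220, 211). Next I fit poses from depth.

```bash
cat >> h.py <<'E'
def rect(P,near,long=None):
    (c,sz,a)=cv2.minAreaRect((P[:,:2]*1000).astype(np.float32)); 
    return np.array(c)/1000,sz,a
def ext(s):
    C=cloud(s);p=s['pixels'].astype(int);sat=p.max(-1)-p.min(-1)
    m=(abs(C[...,2]-.243)<.012)&(np.hypot(C[...,0]-.53,C[...,1]+.25)<.16)&(sat<40)
    m=cv2.morphologyEx(m.astype(np.uint8),cv2.MORPH_OPEN,np.ones((3,3)))>0
    dark=m&(p.max(-1)<60)
    return rect(C[m],0),np.median(C[m][:,2]),C[dark].mean(0),dark.sum()
def sta(s):
    C=cloud(s)
    m=(C[...,2]>.035)&(C[...,2]<.11)&(abs(C[...,0]-.56)<.15)&(abs(C[...,1]-.215)<.13)
    m=cv2.morphologyEx(m.astype(np.uint8),cv2.MORPH_OPEN,np.ones((3,3)))>0
    return rect(C[m],0)
E
python3 - <<'E'
from h import *
for c in ['top','side']:
    s=snap(c);print(c,s['fx'],ext(s),sta(s))
    C=cloud(s);
    if c=='top':
        for n,q in [('keyL',(197,210)),('keyM',(208,211)),('keyR',(220,212)),('rk',(236,194))]: print(n,C[q[1],q[0]].round(3))
E
```

```text
top 447.31973813540657 ((array([ 0.53499103, -0.25008421]), (210.4163055419922, 110.3171157836914), 80.71883392333984), np.float64(0.24081277577638316), array([ 0.53268743, -0.29042978,  0.24566342]), np.int64(77)) (array([0.56557843, 0.22740407]), (171.7718048095703, 190.61241149902344), 83.2294692993164)
keyL [0.505 0.286 0.058]
keyM [0.502 0.254 0.061]
keyR [0.499 0.22  0.06 ]
rk [0.55  0.171 0.074]
side 406.9711916800672 ((array([ 0.53634576, -0.25007988]), (210.0603485107422, 111.29792022705078), 80.64540100097656), np.float64(0.239965046736061), array([ 0.53414892, -0.29168577,  0.24485072]), np.int64(72)) (array([0.56753485, 0.2278566 ]), (174.93777465820312, 191.3431396484375), 83.21210479736328)
```

```bash
cat >> h.py <<'E'
def frame(x,z):
    z=z/np.linalg.norm(z);x=x-z*(x@z);x/=np.linalg.norm(x);return R.from_matrix(np.c_[x,np.cross(z,x),z])
a=np.radians(-9.3); RE=R.from_euler('z',a); E0=np.array([.5357,-.2501,0])
b=np.radians(-6.8); RS=R.from_euler('z',b); S0=np.array([.5665,.2276,0])
def slope(s,y,h): 
    t=np.radians(15);return S0+RS.apply([-.095+s*np.cos(t)-h*np.sin(t),y,.045+s*np.sin(t)+h*np.cos(t)])
N=RS.apply([-np.sin(np.radians(15)),0,np.cos(np.radians(15))])
eE=E0+RE.apply([.005,-.055,.248]); sE=slope(.103,-.055,.008); kM=slope(.034,.020,.007)
QE=frame(RE.apply([0,1,0]),np.array([0,0,-1.]))
def rel(pos,Q):
    st=r.get_state();q=R.from_quat(st['eef_rot'])
    print('dp mm',(q.inv().apply(np.array(pos)-st['tool_pos'])*1000).round(1),'twist',(q.inv()*Q).as_rotvec().round(3),'F',st['contact_force'].round(1),'t',st['clock'])
E
python3 - <<'E'
from h import *
print(eE,sE,kM,N)
for sgn in (1,-1):
  rel([.42,.42,.36],frame(sgn*RE.apply([0,1,0]),np.array([0,0,-1.])))
E
```

```text
[ 0.53174607 -0.30518508  0.248     ] [0.56239057 0.17270038 0.07938577] [0.50534782 0.25503364 0.06056133] [-0.25699838  0.0306452   0.96592583]
dp mm [-260.3  -91.1  -99.3] twist [ 0.    -0.     1.401] F [-0.   0.4  0.5] t 1.3
dp mm [-260.3  -91.1  -99.3] twist [ 0.    0.   -1.74] F [-0.   0.4  0.5] t 1.3
```

>>> step_arm:
  motion:
    - {"dp": [-20, -5, -50], "twist": [0, 0, 0.1], "hand": -1}
    - {"dp": [-80, -28, -99], "twist": [0, 0, 0.25], "hand": -1}
    - {"dp": [-140, -50, -99], "twist": [0, 0, 0.4], "hand": -1}
    - {"dp": [-200, -70, -99], "twist": [0, 0, 0.55], "hand": -1}
    - {"dp": [-260, -91, -99], "twist": [0, 0, 0.7], "hand": -1}

```text
clock: 1.92
tool_pos: [0.4067, 0.4304, 0.3602]
eef_rot: [0.495, 0.869, 0.001, 0.0]
contact_force: [0.2, 0.3, 0.1]
opening: 0.457
finger_force: 0.0
```

Run:
```python
from h import *
print(r.get_state()['q'].round(2),r.get_state()['tool_pos']);rel([.5,.12,.36],QE)
```

```text
[-0.89  0.54 -0.01  1.54  0.01  1.07 -0.36] [0.40671322 0.43036943 0.36023615]
dp mm [-314.6  -77.8   -0. ] twist [ 0.001 -0.001  0.697] F [0.2 0.3 0.1] t 1.925
```

>>> step_arm:
  motion:
    - {"dp": [-55, -15, 0], "twist": [0, 0, 0.12], "hand": -1}
    - {"dp": [-115, -30, 0], "twist": [0, 0, 0.26], "hand": -1}
    - {"dp": [-175, -46, 0], "twist": [0, 0, 0.4], "hand": -1}
    - {"dp": [-235, -62, 0], "twist": [0, 0, 0.55], "hand": -1}
    - {"dp": [-295, -77, 0], "twist": [0, 0, 0.7], "hand": -1}

```text
clock: 2.55
tool_pos: [0.4909, 0.1371, 0.3599]
eef_rot: [0.763, 0.646, 0.0, 0.0]
contact_force: [0.5, 0.0, 0.5]
opening: 0.006
finger_force: 0.0
```

Run:
```python
from h import *
print(r.get_state()['q'].round(2),r.get_state()['tool_pos']);rel([.51,-.17,.36],QE)
```

```text
[-0.5   0.42  0.2   1.78 -0.1   0.95 -0.42] [0.4909393  0.13708435 0.35992413]
dp mm [-2.997e+02  6.940e+01 -2.000e-01] twist [ 0.001 -0.001 -0.003] F [0.5 0.  0.5] t 2.55
```

>>> step_arm:
  motion:
    - {"dp": [-55, 13, 0], "twist": [0, 0, 0], "hand": -1}
    - {"dp": [-115, 26, 0], "twist": [0, 0, 0], "hand": -1}
    - {"dp": [-175, 40, 0], "twist": [0, 0, 0], "hand": -1}
    - {"dp": [-240, 55, 0], "twist": [0, 0, 0], "hand": -1}
    - {"dp": [-300, 69, 0], "twist": [0, 0, 0], "hand": -1}

```text
clock: 3.18
tool_pos: [0.5105, -0.1667, 0.3598]
eef_rot: [0.761, 0.648, 0.0, 0.0]
contact_force: [1.7, 0.3, 1.0]
opening: 0.007
finger_force: 0.0
```

Run:
```python
from h import *
s=snap('wrist','pics/w1.png');print(r.get_state()['tool_pos'])
print(ext(s)[1:])
for t in ['extractor_rocker','extractor_rocker_edge']:
    for f in r.search_frame('wrist',t)[:3]: print(t,round(f['score'],2),w(s,f['at']).round(4),px(s,f['at']))
print('pred',proj(s,eE),proj(s,E0+RE.apply([.005,-.04,.245])))
rel(eE+[0,0,.032],QE)
```

```text
[ 0.50908965 -0.17821709  0.36020628]
(np.float64(0.23828769508855924), array([nan, nan, nan]), np.int64(0))
extractor_rocker 0.5 [ 0.3526 -0.2306  0.2425] (136, 302)
extractor_rocker_edge 0.64 [ 0.3491 -0.226   0.2394] (132, 296)
pred (371, 354) (371, 336)
dp mm [-130.    44.6   79.9] twist [ 0.     0.002 -0.007] F [0.1 0.5 0.1] t 3.325h.py:26: RuntimeWarning: Mean of empty slice.
  return rect(C[m],0),np.median(C[m][:,2]),C[dark].mean(0),dark.sum()
  ret = um.true_divide(
```

View pics/w1.png

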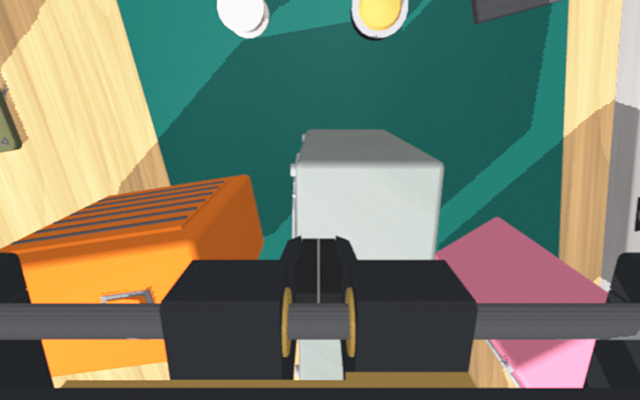

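The wrist view shows the grey extractor's top straight ahead (300–440, 130–260), but the fingers hide its rocker. The two fixed cameras agree to about 1.5 mm, so I go on with their pose.

>>> step_arm:
  motion:
    - {"dp": [-50, 17, 0], "twist": [0, 0, 0], "hand": -1}
    - {"dp": [-100, 34, 10], "twist": [0, 0, 0], "hand": -1}
    - {"dp": [-130, 44.5, 40], "twist": [0, 0, 0], "hand": -1}
    - {"dp": [-130, 44.5, 75], "twist": [0, 0, 0], "hand": -1}
    - {"dp": [-130, 44.5, 80], "twist": [0, 0, 0], "hand": -1}

```text
clock: 3.95
tool_pos: [0.5329, -0.2978, 0.2772]
eef_rot: [0.761, 0.649, -0.0, -0.003]
contact_force: [0.8, 0.6, 1.4]
opening: 0.003
finger_force: 0.0
```

Run:
```python
from h import *
for c in ['side','top']:
    s=snap(c);u,v=proj(s,eE);cv2.imwrite(f'pics/{c}2.png',cv2.resize(s['pixels'][v-45:v+35,u-60:u+60,::-1],None,fx=5,fy=5));print(c,u,v)
rel(eE+[0,0,.022],QE)
```

```text
side 396 239
top 416 198
dp mm [-6.8 -1.3  9.6] twist [-0.    -0.001  0.004] F [ 0.3  0.5 -0.2] t 4.05
```

View pics/side2.png

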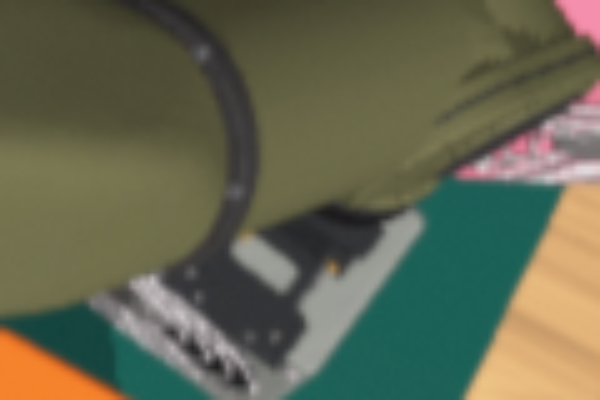

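The arm covers the rocker at the crop's centre. I settle the position first, then press.

>>> step_arm:
  motion:
    - {"dp": [-8, -1.3, 0], "twist": [0, 0, 0.004], "hand": -1}
    - {"dp": [-8, -1.3, 0], "twist": [0, 0, 0.004], "hand": -1}
    - {"dp": [-8, -1.3, 3], "twist": [0, 0, 0.004], "hand": -1}
    - {"dp": [-8, -1.3, 5], "twist": [0, 0, 0.004], "hand": -1}
    - {"dp": [-8, -1.3, 5], "twist": [0, 0, 0.004], "hand": -1}

```text
clock: 4.68
tool_pos: [0.5309, -0.3079, 0.2743]
eef_rot: [0.763, 0.647, -0.0, -0.0]
contact_force: [0.3, 0.5, 1.1]
opening: 0.007
finger_force: 0.0
```

Run:
```python
from h import *
rel(eE+[0,0,.022],QE)
```

```text
dp mm [2.8 0.4 4.3] twist [-0.    -0.    -0.002] F [0.3 0.5 1.1] t 4.675
```

>>> step_arm:
  motion:
    - {"dp": [2, 0, 1], "twist": [0, 0, 0], "hand": -1}
    - {"dp": [2, 0, 3], "twist": [0, 0, 0], "hand": -1}
    - {"dp": [2, 0, 5], "twist": [0, 0, 0], "hand": -1}
    - {"dp": [2, 0, 7], "twist": [0, 0, 0], "hand": -1}
    - {"dp": [2, 0, 8], "twist": [0, 0, 0], "hand": -1}

```text
clock: 5.3
tool_pos: [0.5311, -0.3061, 0.2662]
eef_rot: [0.763, 0.646, -0.0, -0.0]
contact_force: [-0.5, 0.2, 0.8]
opening: 0.005
finger_force: 0.0
```

>>> step_arm:
  motion:
    - {"dp": [0, 0, 1], "twist": [0, 0, 0], "hand": -1}
    - {"dp": [0, 0, 2], "twist": [0, 0, 0], "hand": -1}
    - {"dp": [0, 0, 3], "twist": [0, 0, 0], "hand": -1}

```text
clock: 5.68
tool_pos: [0.5313, -0.3061, 0.2658]
eef_rot: [0.763, 0.646, 0.001, 0.0]
contact_force: [-5.4, 3.1, 19.4]
opening: 0.001
finger_force: 9.7
```

Force 19 N at a tip height of 243.8 mm, which matches the pressed half at its stop. I lift, move off and check.

>>> step_arm:
  motion:
    - {"dp": [0, 0, -15], "twist": [0, 0, 0], "hand": -1}
    - {"dp": [0, 0, -60], "twist": [0, 0, 0], "hand": -1}
    - {"dp": [50, -10, -100], "twist": [0, 0, 0], "hand": -1}
    - {"dp": [110, -25, -100], "twist": [0, 0, 0], "hand": -1}
    - {"dp": [170, -40, -100], "twist": [0, 0, 0], "hand": -1}

```text
clock: 6.3
tool_pos: [0.52, -0.1308, 0.3644]
eef_rot: [0.763, 0.646, 0.001, 0.001]
contact_force: [0.4, -0.1, 0.6]
opening: 0.007
finger_force: 0.0
```

>>> step_arm:
  motion:
    - {"dp": [60, -10, 0], "twist": [0, 0, 0], "hand": -1}
    - {"dp": [120, -20, 0], "twist": [0, 0, 0], "hand": -1}
    - {"dp": [180, -30, 0], "twist": [0, 0, 0], "hand": -1}
    - {"dp": [180, -30, 0], "twist": [0, 0, 0], "hand": -1}

```text
clock: 6.8
tool_pos: [0.5195, 0.0568, 0.3635]
eef_rot: [0.759, 0.651, 0.001, -0.001]
contact_force: [-0.7, -0.6, -0.4]
opening: 0.002
finger_force: 0.0
```

Run:
```python
from h import *
s=snap('top');print(ext(s));C=cloud(s)
out=[]
ps=[]
for k in range(6): ps.append(cloud(snap('side' if k%2 else 'top')))
for dy in range(-70,-9,5):
    P=E0+RE.apply([.005,dy/1000,.246])
    o=[]
    for k in range(2):
        c=np.mean([ps[k],ps[k+2],ps[k+4]],0); ss=np.linalg.norm(c[...,:2]-P[:2],axis=-1); i=np.argsort(ss.ravel())[:4]; o.append(round(1000*np.median(c[...,2].ravel()[i]),1))
    print(dy,o)
a,b_=[snap(c) for c in('top','side')]
crop=lambda s:(lambda u,v:cv2.resize(s['pixels'][v-20:v+20,u-20:u+20,::-1],(400,400),interpolation=cv2.INTER_CUBIC))(*proj(s,E0+RE.apply([.005,-.04,.245])))
cv2.imwrite('pics/rk.png',np.hstack([crop(a),crop(b_)]))
print(r.get_state()['tool_pos'])
t=np.radians(15);QS=frame(RS.apply([0,1,0]),-N);QS2=frame(RS.apply([1,0,0]),-N)
rel(sE+N*.06,QS);rel(sE+N*.06,QS2)
```

```text
((array([ 0.53480859, -0.25029495]), (210.95632934570312, 110.27025604248047), 80.7907485961914), np.float64(0.24079997901104644), array([ 0.53310385, -0.28873456,  0.24582341]), np.int64(76))
-70 [np.float64(240.1), np.float64(240.3)]
-65 [np.float64(240.1), np.float64(240.8)]
-60 [np.float64(241.7), np.float64(241.3)]
-55 [np.float64(244.2), np.float64(242.0)]
-50 [np.float64(244.0), np.float64(243.8)]
-45 [np.float64(244.0), np.float64(244.3)]
-40 [np.float64(244.6), np.float64(244.4)]
-35 [np.float64(246.0), np.float64(245.0)]
-30 [np.float64(247.7), np.float64(247.4)]
-25 [np.float64(244.8), np.float64(246.6)]
-20 [np.float64(240.8), np.float64(240.0)]
-15 [np.float64(239.4), np.float64(240.1)]
-10 [np.float64(240.1), np.float64(239.9)]
[0.51979719 0.04892043 0.36364229]
dp mm [128.4   5.9 226.3] twist [-0.262  0.007 -0.048] F [-0.5 -0.5 -0.2] t 7.25
dp mm [128.4   5.9 226.3] twist [-0.199  0.209  1.513] F [-0.5 -0.5 -0.2] t 7.25
```

View pics/rk.png

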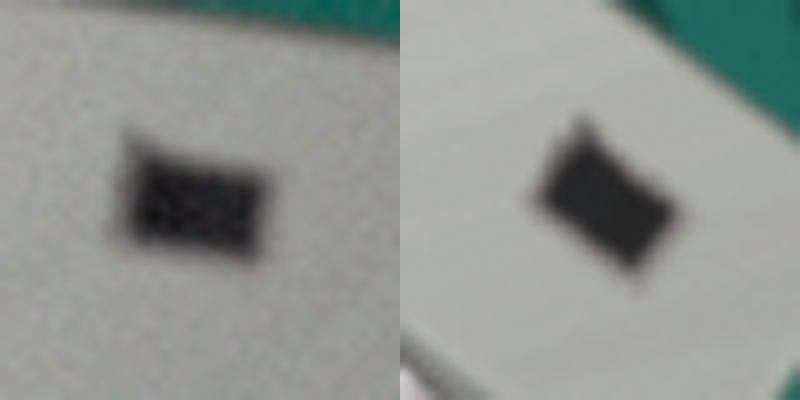

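The near-left half is now the raised one in both views: height 247.5 mm at the +y end, 244 mm at the −y end. The extractor is on and hasn't moved. Now the station.

```bash
cat >> h.py <<'E'
QS=frame(RS.apply([-1,0,0]),-N)
E
python3 - <<'E'
from h import *
print(r.get_state()['q'].round(2));rel(sE+N*.2,QS)
E
```

```text
[-0.33  0.44  0.22  1.74 -0.11  0.98 -0.23]
dp mm [126.6 -30.3  91. ] twist [-0.212 -0.202 -1.609] F [-0.5 -0.5 -0.2] t 7.25
```

>>> step_arm:
  motion:
    - {"dp": [13, -3, 0], "twist": [-0.02, -0.02, -0.16], "hand": -1}
    - {"dp": [26, -6, 0], "twist": [-0.042, -0.04, -0.32], "hand": -1}
    - {"dp": [40, -9, 10], "twist": [-0.063, -0.06, -0.48], "hand": -1}
    - {"dp": [52, -12, 20], "twist": [-0.084, -0.08, -0.64], "hand": -1}
    - {"dp": [65, -15, 30], "twist": [-0.106, -0.101, -0.8], "hand": -1}

```text
clock: 7.88
tool_pos: [0.5158, 0.1166, 0.3334]
eef_rot: [0.447, 0.891, -0.004, 0.072]
contact_force: [0.4, -1.0, -0.2]
opening: 0.008
finger_force: 0.0
```

Run:
```python
from h import *
print(r.get_state()['q'].round(2));rel(sE+N*.2,QS)
```

```text
[-0.41  0.43  0.05  1.85  0.13  0.77  0.19]
dp mm [60.4 30.1 55.2] twist [-0.105 -0.1   -0.803] F [ 0.4 -1.  -0.2] t 7.875
```

>>> step_arm:
  motion:
    - {"dp": [12, 6, 11], "twist": [-0.021, -0.02, -0.16], "hand": -1}
    - {"dp": [24, 12, 22], "twist": [-0.042, -0.04, -0.32], "hand": -1}
    - {"dp": [36, 18, 33], "twist": [-0.063, -0.06, -0.48], "hand": -1}
    - {"dp": [48, 24, 44], "twist": [-0.084, -0.08, -0.64], "hand": -1}
    - {"dp": [60, 30, 55], "twist": [-0.105, -0.1, -0.803], "hand": -1}

```text
clock: 8.5
tool_pos: [0.5114, 0.1786, 0.2728]
eef_rot: [0.059, 0.99, -0.008, 0.13]
contact_force: [1.1, -0.2, -0.1]
opening: 0.003
finger_force: 0.0
```

Run:
```python
from h import *
s=snap('wrist','pics/w2.png')
print(r.get_state()['q'].round(2));rel(sE+N*.032,QS)
for t in ['station_rocker','station_rocker_edge','preset_mid_top']:
    for f in r.search_frame('wrist',t)[:4]: print(t,round(f['score'],2),w(s,f['at']).round(4),px(s,f['at']))
print(sE,proj(s,sE),kM,proj(s,kM))
```

```text
[-0.46  0.49 -0.08  2.02  0.44  0.46  0.56]
dp mm [ -1.9  -1.  167. ] twist [ 0.    -0.002  0.008] F [-1.2  1.4 -1.4] t 8.55
station_rocker_edge 0.95 [0.5484 0.1722 0.0737] (317, 156)
preset_mid_top 0.58 [0.5042 0.2504 0.0583] (397, 96)
[0.56239057 0.17270038 0.07938577] (320, 172) [0.50534782 0.25503364 0.06056133] (403, 97)
```

View pics/w2.png

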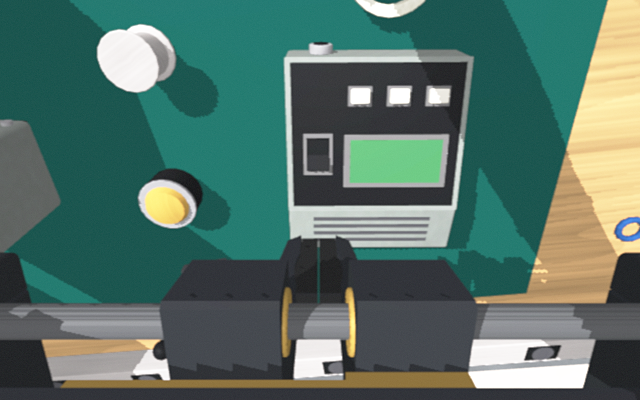

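The wrist view shows the rocker at (317,155) and the middle key at (399,96). My predictions are about 3 px off to the right, maybe because the arm was still moving, so I recheck with the arm at rest.

Run:
```python
from h import *
s=snap('wrist')
s=snap('wrist');C=cloud(s)
p=s['pixels'].astype(int);m=(p.min(-1)>215);m[115:]=0;m[:85]=0;m[:,:330]=0;m[:,470:]=0
n,l,stt,c=cv2.connectedComponentsWithStats(m.astype(np.uint8))
for i in range(1,n):
    if stt[i,4]>100: print(c[i],stt[i],C[l==i].mean(0).round(4),'local',RS.inv().apply(np.median(C[l==i],0)-S0).round(4))
for t in ['station_rocker','station_rocker_edge','preset_mid_top']:
    for f in r.search_frame('wrist',t)[:4]: print(t,round(f['score'],2),w(s,f['at']).round(4),px(s,f['at']))
print(proj(s,sE),proj(s,kM)); rel(sE+N*.032,QS)
```

```text
[360.09836066  94.45245902] [350  87  21  16 305] [0.4992 0.2166 0.0602] local [-0.0653 -0.0187  0.0586]
[399.63666667  93.92666667] [390  87  21  15 300] [0.5032 0.252  0.0602] local [-0.0652  0.0172  0.0587]
[438.43571429  93.83928571] [429  87  20  15 280] [0.5082 0.2872 0.0584] local [-0.065   0.0522  0.0586]
station_rocker 0.61 [0.5503 0.1733 0.0699] (320, 156)
station_rocker_edge 0.78 [0.5472 0.1761 0.0734] (322, 154)
preset_mid_top 0.48 [0.4392 0.2478 0.0183] (385, 12)
(321, 171) (403, 96)
dp mm [  1.    0.7 168.7] twist [-0.001  0.    -0.006] F [ 0.8 -0.5 -0.5] t 8.95
```

>>> step_arm:
  motion:
    - {"dp": [1, -0.8, 40], "twist": [0, 0, 0], "hand": -1}
    - {"dp": [1, -0.8, 90], "twist": [0, 0, 0], "hand": -1}
    - {"dp": [1, -0.8, 135], "twist": [0, 0, 0], "hand": -1}
    - {"dp": [1, -0.8, 160], "twist": [0, 0, 0], "hand": -1}
    - {"dp": [1, -0.8, 168], "twist": [0, 0, 0], "hand": -1}

```text
clock: 9.57
tool_pos: [0.5532, 0.1724, 0.1092]
eef_rot: [0.061, 0.99, -0.009, 0.129]
contact_force: [0.2, 0.1, -0.2]
opening: 0.007
finger_force: 0.0
```

>>> step_arm:
  motion:
    - {"dp": [0, 0, 0], "twist": [0, 0, 0], "hand": -1}
    - {"dp": [0, 0, 0], "twist": [0, 0, 0], "hand": -1}

```text
clock: 9.82
tool_pos: [0.5537, 0.1729, 0.1117]
eef_rot: [0.061, 0.99, -0.007, 0.131]
contact_force: [-1.0, 0.7, 0.4]
opening: 0.005
finger_force: 0.0
```

Run:
```python
from h import *
rel(sE+N*.022,QS)
```

```text
dp mm [-0.   0.9 11.5] twist [ 0.     0.001 -0.005] F [-1.   0.7  0.4] t 9.825
```

>>> step_arm:
  motion:
    - {"dp": [-1, 0, 6], "twist": [0, 0, 0], "hand": -1}
    - {"dp": [-1, 0, 10], "twist": [0, 0, 0], "hand": -1}
    - {"dp": [-1, 0, 12.5], "twist": [0, 0, 0], "hand": -1}
    - {"dp": [-1, 0, 14.5], "twist": [0, 0, 0], "hand": -1}
    - {"dp": [-1, 0, 16], "twist": [0, 0, 0], "hand": -1}

```text
clock: 10.45
tool_pos: [0.5578, 0.172, 0.0965]
eef_rot: [0.061, 0.99, -0.008, 0.13]
contact_force: [-10.2, 0.9, 27.4]
opening: 0.01
finger_force: 14.9
```

>>> step_arm:
  motion:
    - {"dp": [0, 0, 1], "twist": [0, 0, 0], "hand": -1}
    - {"dp": [0, 0, 2], "twist": [0, 0, 0], "hand": -1}

```text
clock: 10.7
tool_pos: [0.5579, 0.172, 0.0963]
eef_rot: [0.061, 0.99, -0.008, 0.131]
contact_force: [-15.6, -0.4, 42.7]
opening: 0.003
finger_force: 22.5
```

Run:
```python
from h import *
rel(sE+N*.022,QS)
```

```text
dp mm [ 0.2  1.2 -4.5] twist [-0.     0.001 -0.004] F [-15.6  -0.4  42.7] t 10.7
```

Bottomed out 4.5 mm down. I retract and check the rocker.

>>> step_arm:
  motion:
    - {"dp": [0, 0, -10], "twist": [0, 0, 0], "hand": -1}
    - {"dp": [0, 0, -60], "twist": [0, 0, 0], "hand": -1}
    - {"dp": [0, 0, -120], "twist": [0, 0, 0], "hand": -1}
    - {"dp": [0, 40, -160], "twist": [0, 0, 0], "hand": -1}
    - {"dp": [0, 81, -175], "twist": [0, 0, 0], "hand": -1}

```text
clock: 11.32
tool_pos: [0.5242, 0.2586, 0.2653]
eef_rot: [0.062, 0.989, -0.007, 0.131]
contact_force: [0.6, -0.0, -0.2]
opening: 0.002
finger_force: 0.0
```

>>> step_arm:
  motion:
    - {"dp": [45, 0, 0], "twist": [0, 0, 0], "hand": -1}
    - {"dp": [67, 0, 0], "twist": [0, 0, 0], "hand": -1}
    - {"dp": [67, 0, 0], "twist": [0, 0, 0], "hand": -1}

```text
clock: 11.7
tool_pos: [0.458, 0.266, 0.2446]
eef_rot: [0.059, 0.99, -0.009, 0.129]
contact_force: [0.6, -0.3, 0.7]
opening: 0.006
finger_force: 0.0
```

Run:
```python
from h import *
ims=[]
for c in ['side','top','wrist']:
    s=snap(c);C=cloud(s);h=(C-slope(.088,-.055,0))@N
    print(c,[(d,round(1000*float(np.median(h.ravel()[np.argsort(np.linalg.norm(C-slope(.088+d/1000,-.0565,.004),axis=-1).ravel())[:4]])),1)) for d in range(-30,31,5)])
    if c!='wrist': print(sta(s))
    u,v=proj(s,slope(.088,-.055,0));ims.append(cv2.resize(s['pixels'][max(0,v-25):v+25,max(0,u-25):u+25,::-1],(260,260),interpolation=cv2.INTER_CUBIC))
cv2.imwrite('pics/sr.png',np.hstack(ims))
rel(kM+N*.035,QS)
```

```text
side [(-30, 2.6), (-25, 2.6), (-20, 2.7), (-15, 3.6), (-10, 3.6), (-5, 4.1), (0, 5.1), (5, 4.8), (10, 5.2), (15, 5.6), (20, 3.6), (25, 2.3), (30, 2.1)]
(array([0.56682733, 0.22759648]), (173.95358276367188, 192.80459594726562), 83.4670639038086)
top [(-30, 2.4), (-25, 2.1), (-20, 4.1), (-15, 4.1), (-10, 6.9), (-5, 5.1), (0, 2.1), (5, 2.6), (10, 1.9), (15, 4.9), (20, 2.0), (25, 3.1), (30, 2.4)]
(array([0.56571112, 0.22721242]), (172.20787048339844, 190.27008056640625), 83.41136932373047)
wrist [(-30, 0.3), (-25, 0.1), (-20, 1.5), (-15, 4.9), (-10, 5.1), (-5, 3.7), (0, 2.5), (5, 2.6), (10, 3.0), (15, 1.9), (20, 0.7), (25, 0.6), (30, 0.3)]
dp mm [  4.1  -5.1 155.3] twist [-0.001  0.    -0.005] F [-0.5 -0.3  0.2] t 11.85
```

View pics/sr.png

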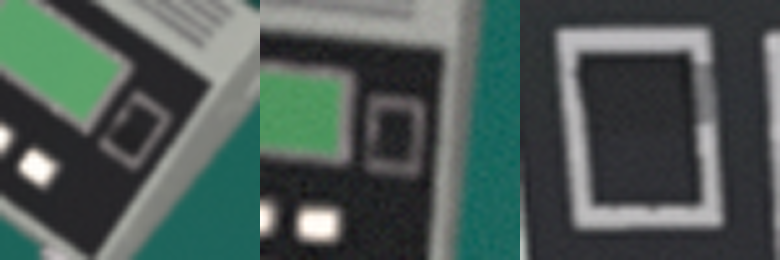

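The crops and the wrist depth profile show the station rocker's front half raised (about 5 mm against 2.5 mm behind), so it's on, and the station hasn't moved. Now the middle key.

>>> step_arm:
  motion:
    - {"dp": [4, -6.5, 40], "twist": [0, 0, -0.005], "hand": -1}
    - {"dp": [4, -6.5, 90], "twist": [0, 0, -0.005], "hand": -1}
    - {"dp": [4, -6.5, 135], "twist": [0, 0, -0.005], "hand": -1}
    - {"dp": [4, -6.5, 155], "twist": [0, 0, -0.005], "hand": -1}
    - {"dp": [4, -6.5, 155], "twist": [0, 0, -0.005], "hand": -1}

```text
clock: 12.48
tool_pos: [0.4961, 0.254, 0.0925]
eef_rot: [0.059, 0.99, -0.009, 0.13]
contact_force: [0.1, 0.1, -0.1]
opening: 0.008
finger_force: 0.0
```

>>> step_arm:
  motion:
    - {"dp": [0, 0, 0], "twist": [0, 0, 0], "hand": -1}
    - {"dp": [0, 0, 0], "twist": [0, 0, 0], "hand": -1}

```text
clock: 12.72
tool_pos: [0.4956, 0.2549, 0.0947]
eef_rot: [0.059, 0.99, -0.008, 0.13]
contact_force: [0.5, -0.3, 0.2]
opening: 0.008
finger_force: 0.0
```

Run:
```python
from h import *
rel(kM+N*.022,QS)
s=snap('wrist','pics/w3.png');print(proj(s,kM))
```

```text
dp mm [-0.5  1.3 13.4] twist [-0.  0. -0.] F [ 0.5 -0.3  0.2] t 12.725
(323, 247)
```

View pics/w3.png

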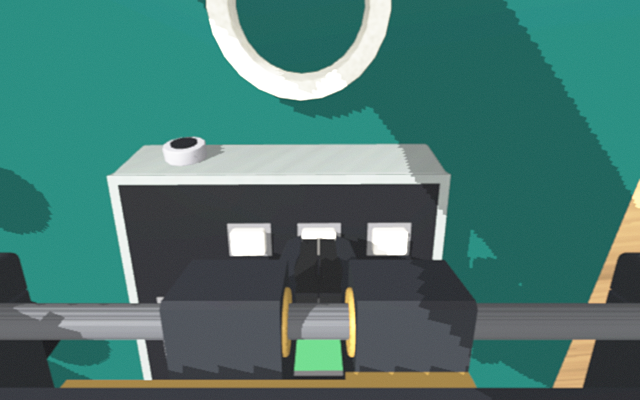

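The fingers (288–355) are centred on the middle key (319,232), well clear of its neighbours at 249 and 389. I press, hold and release.

>>> step_arm:
  motion:
    - {"dp": [0, 0, 8], "twist": [0, 0, 0], "hand": -1}
    - {"dp": [0, 0, 13], "twist": [0, 0, 0], "hand": -1}
    - {"dp": [0, 0, 15.5], "twist": [0, 0, 0], "hand": -1}
    - {"dp": [0, 0, 17.5], "twist": [0, 0, 0], "hand": -1}
    - {"dp": [0, 0, 17.5], "twist": [0, 0, 0], "hand": -1}

```text
clock: 13.4
tool_pos: [0.4995, 0.2547, 0.0782]
eef_rot: [0.059, 0.99, -0.008, 0.13]
contact_force: [-2.4, 1.7, 6.6]
opening: 0.004
finger_force: 3.0
```

Run:
```python
from h import *
rel(kM+N*.022,QS)
```

```text
dp mm [-1.   1.1 -3.4] twist [ 0. -0.  0.] F [-2.4  1.7  6.6] t 13.4
```

>>> step_arm:
  motion:
    - {"dp": [0, 0, 1], "twist": [0, 0, 0], "hand": -1}
    - {"dp": [0, 0, 2], "twist": [0, 0, 0], "hand": -1}
    - {"dp": [0, 0, 2], "twist": [0, 0, 0], "hand": -1}

```text
clock: 13.78
tool_pos: [0.4996, 0.2547, 0.0778]
eef_rot: [0.059, 0.99, -0.007, 0.131]
contact_force: [-7.0, -0.2, 22.4]
opening: 0.005
finger_force: 12.0
```

Run:
```python
from h import *
rel(kM+N*.022,QS)
```

```text
dp mm [-1.1  1.1 -3.9] twist [0.001 0.001 0.   ] F [-7.  -0.2 22.4] t 13.775
```

Bottomed at 22 N. Releasing and backing off.

>>> step_arm:
  motion:
    - {"dp": [0, 0, -10], "twist": [0, 0, 0], "hand": -1}
    - {"dp": [0, 0, -50], "twist": [0, 0, 0], "hand": -1}
    - {"dp": [0, 0, -110], "twist": [0, 0, 0], "hand": -1}
    - {"dp": [0, 0, -170], "twist": [0, 0, 0], "hand": -1}
    - {"dp": [0, 0, -170], "twist": [0, 0, 0], "hand": -1}

```text
clock: 14.4
tool_pos: [0.456, 0.2609, 0.2436]
eef_rot: [0.058, 0.99, -0.006, 0.131]
contact_force: [0.2, 0.2, -0.2]
opening: 0.003
finger_force: 0.0
```

Run:
```python
from h import *
s=snap('wrist');C=cloud(s);h=lambda y,d:round(1000*float(np.median(((C-slope(d,y,0))@N).ravel()[np.argsort(np.linalg.norm(C-slope(d,y,.007),axis=-1).ravel())[:9]])),1)
print('keys L M R',[h(.0185+k,.034) for k in(.036,0,-.036)],'panel',h(0,.055),'rocker front/back',h(-.0565,.077),h(-.0565,.099))
t=snap('top');print(ext(t)[0],sta(t))
for n in ['solder_reel','tip_cleaner','iron_stand','tape_roll']:
    for f in r.search_frame('top',n)[:1]: print(n,w(t,f['at']).round(3))
r.snapshot('side');print(r.get_state()['contact_force'],r.finish_job())
```

```text
keys L M R [6.2, 6.1, 5.5] panel 0.4 rocker front/back 5.7 3.4
(array([ 0.53496118, -0.25005338]), (210.3119659423828, 110.24070739746094), 80.7077865600586) (array([0.56560931, 0.22723401]), (171.6544647216797, 190.24697875976562), 83.32048034667969)
solder_reel [0.451 0.017 0.046]
tip_cleaner [ 0.609 -0.009  0.038]
iron_stand [ 0.773 -0.011  0.012]
tape_roll [0.567 0.223 0.074]
the job is handed in; nothing more can be done
[0.48639557 0.10926474 0.18523366] None
```

The job is handed in: I switched on the extractor, then the station, then pressed and released the middle preset key; final images show both rockers on, all keys up and nothing shifted, though the tape roll got no usable last reading and no verdict came back.

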